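# Third hand for refitting an instrument rest in a tray

### The arm

A 6-joint arm with a two-finger parallel gripper is mounted at the origin on a cart in front of the work surface, level with it; the furniture and walls round the work are solid. World frame = base frame: x ahead of the robot, y to its left, z up, the work surface at z = 0. Lengths are in m, angles in degrees, forces in N, time in s.
With the tool pointing down it reaches from about 0.375 to 0.9 m from the base axis. Payload 3.1 kg.
Tool frame: the origin (TCP) lies between the finger pads, 19 mm behind the fingertips; this is the grasp point; z points along the fingers, y is the line along which they close (so a half turn about z gives the same grasp; the last joint's range is limited). The gripper opens to 87 mm and grips with 3 to 60 N. Pads are 19 mm wide; open, the fingers measure 117 mm over their backs; the gripper's body (75 mm by 190 mm) begins 51 mm behind the grasp point.
Start: joints at [-86.488, 30.224, 82.088, -0, 67.689, -10.227], TCP at [0.148, -0.607, 0.241] pointing down, gripper open.
Joint ranges: [-176.69, 176.69], [-43.24, 126.21], [12.49, 139.97], [-82, 262], [0, 151.66], [-163.58, 163.58]. Speed limits (degrees/s): [159.86, 159.86, 180, 180, 180, 180].

### API

Orientations are given as a 3x3 rotation matrix whose columns are the frame's x, y, z axes.
In Python, from rig import read_state, optics, order gives the robot as it stands.
- The arm moves only by the tool drive_tool, never from a script. Its argument "steps" is a list of rows, each a list of 7 numbers: the finger opening in mm, from 0 to 87, then the shift along the tool's x, y, z normalised to -1 to 1, where 1 is 0.12 m, then the turn, a rotation vector about the tool's x, y, z normalised to -1 to 1, where 1 is 1.5 rad. In form: [[jaw, tx, ty, tz, ax, ay, az], ...]. A call has 1 to 8 rows; each row is the pose to reach, as a shift and turn from the pose commanded when the call began, along the tool's axes at that moment; what a row does not reach only later rows make up. A row lasts 1/10 s, in which the tool goes at most 50 mm and 8.59 degrees, less where a joint would pass 70% of its speed; a pose out of reach is approached as far as the arm can. A call with a number of a shift or a turn outside -1 to 1 is refused whole. A call with a gripper value outside its range is refused whole. The fingers move at their own pace and stop on an object; the grip force is fixed at half the most. Time passes only in rows, so rows that repeat a pose let the fingers close. It gives the time, the measured TCP pose, the force, the opening and the grip force at its end, in the units of the state.
- read_state(): the state, without advancing time (a new reading comes with each control period).
- optics.capture(name): name is "scene" or "side" or "wrist"; returns a dict with "color" (384x512x3 uint8, blue, green, red), "range_z" (384x512 float32, m along the optical axis (not along the pixel's ray), 0 where there is no reading), "fx", "fy", "cx", "cy" (pixels), "rvec" (rotation vector, rad) and "tvec" (3), from world to camera coordinates, as OpenCV has them. Camera axes: x right, y down, z forward; pixel columns grow to the right and rows downward; lengths in m; the calibration is good to about 2 mm. A picture is of the moment at which its call begins.
- order.hand_in(): hands the job in; it is judged then, once.
The state is a dict: "time_s": time; "joint_positions": joint angles; "qvel": joint speeds; "tau": joint torques, N m; "position": TCP position; "tcp_rot": TCP orientation; "force": force on the tool from outside, world axes, zero at the start; "moment": the same for the moment, N m; "opening": opening from 0.0 (shut) to 1.0 (fully open); "grasp_force": force on a finger pad.
Only numpy, scipy, OpenCV 4.12 (cv2) and the standard library are available. Lean on these libraries where they do the work, as an engineer would, in place of code of your own. Each camera call takes 0.05 s, during which the arm holds its last target. There are 200 camera calls.

### The job

Fit the loose notched instrument rest into the steel tray so that a colleague can screw it to the tray's back wall: lower its stem between the two guide cheeks, comb towards the rubber strip on that wall, let go, and swing the keeper bar shut over the stem until it snaps past its detent ball. Then push the stem's free end straight at the wall so that the comb bears on the rubber strip with a steady 10 newtons or so (5 is too slack for the screws, 15 squashes the strip), and finish while still holding that push: do not let go or back off. Leave the other things on the worktop where they are.

Things in the scene. Friction and masses are not known exactly. Their poses are not given: they have to be found in the camera images.
- tray: Fixed open steel tray, 236 mm wide (y), 172 deep (x), turned up to 0.3 rad. Origin on the worktop under it; +x to its 44 mm high back wall (away from the robot). Floor top z = 4 mm; side rims 20 mm, front rim 10 mm high. Two guide cheeks, x 17 to 35 mm, top z = 17, leave an 18 mm slot about y = 0; floor in front of them is free. Sprung detent ball at x = 23, y = -80 mm; stop behind it.
- slot (a point): Middle of the slot between the guide cheeks, on the tray floor: x = 26, y = 0, z = 4 mm in the tray's frame. The stem has 2 mm play each side.
- rest: Loose steel rest, 180 g, T-shaped from above, on low-friction glides, left or right of the tray. Origin: centre of the stem's underside, z up. Stem x -32 to 32 mm, 14 wide (y), 20 high. At +x the notched comb: 110 wide, x 32 to 40, 34 high; its back goes to the strip. Comb touching the free strip: origin at x = 22 mm in the tray's frame; set it in 5 to 15 mm short of that, on the floor (z = 4).
- stem_grip (a point): Place to grasp the rest across its stem: x = -18 mm, 12 mm above its underside (the TCP may be higher, so that the fingertips clear the surface by 2 to 3 mm).
- stem_end (a point): Middle of the flat free end of the rest's stem (14 mm wide, 20 mm high), x = -32 mm, 10 mm above its underside: the place to push. It stays in front of the shut keeper bar.
- keeper (a joint): Keeper bar's angle, rad: 0 = shut, lying along the tray's y over the stem; positive = swung open, level, towards the tray's front (clockwise from above). Starts at 1.05 to 1.45; light friction, stays where left. Below 0.075 a rib under its end meets the sprung ball; 5 to 10 N at the tab carries it over the crest (at 0.035), then the ball holds it at 0 against a stop.
- keeper_hinge (a point): Keeper's upright hinge axis: x = 24, y = 96 mm in the tray's frame, at the bar's height z = 30 mm. The bar is 15 mm wide, 180 mm long, z = 26 to 33 mm (2 mm above the seated stem).
- tab (a point): Middle of the upright thumb tab on the keeper bar, 150 mm from the hinge and 52 mm above the worktop: plate 20 mm along the bar, 5 mm thick, z = 33 to 61 mm, with a round pad of the same thickness at its top, up to z = 71. Bar shut: x = 21, y = -54 mm in the tray's frame (3 mm to the front of the bar's centre line). Push it from the front to shut the bar.
- strip (a joint): How far the rubber strip is pressed into its channel, m: 0 = free, 0.007 = the hard end of its travel. It acts as a spring of 2.5 N per mm, so 10 N is 0.004.
- strip_face (a point): Middle of the rubber strip's front face (146 mm wide, 26 mm high): x = 62, y = 0, z = 22 mm in the tray's frame when free; it moves back as it is pressed.
- gallipot: Steel bowl, 74 mm across, 34 mm high; stands on the other side of the tray from the rest. Leave it.
- marker_1: Marker pen 135 mm long, 17 mm thick, lying in front of the tray. Leave it.
- forceps_2: Spring forceps 150 x 18 x 10 mm, lying along the tray's right (-y) side. Leave it.
- screwdriver: The colleague's screwdriver, 170 mm long, lying at the back on the right. Leave it.
- hemostat_1: Hemostat, 141 x 78 x 7 mm, lying at the back on the left. Leave it.

How it is judged (in metres and radians):
On the way, in this order (a step that is already met when the one before it is completed fails the run):
1. The rest stands on the tray floor with its stem between the guide cheeks, comb towards the back wall (z of rest in the frame of tray below 0.007 m and y of rest in the frame of tray between -0.004 and 0.004 m and angle between the x axis of rest and the x axis of tray, either way round below 0.1 rad and x of stem_end in the frame of tray between -0.032 and 0.002 m and contact force between the fingers and rest below 0.5 N), for 0.2 s.
2. With the rest in the slot, the keeper bar is shut past its detent (z of rest in the frame of tray below 0.007 m and y of rest in the frame of tray between -0.004 and 0.004 m and angle between the x axis of rest and the x axis of tray, either way round below 0.1 rad and x of stem_end in the frame of tray between -0.032 and 0.002 m and value of joint keeper below 0.02 rad), for 0.2 s.
At the end, for the whole second after the job is handed in: Through the last second: keeper under 0.02 rad; rest on the tray floor (z under 7 mm), within 4 mm of the slot's middle and 0.1 rad of square, comb to the wall; comb on strip with 5 to 15 N; fingers push the rest with over 3 N; rest still (all of step 2 and contact force between rest and strip between 5 and 15 N and contact force between the fingers and rest above 3 N and linear speed of rest below 0.01 m/s); the arm keeps its last pose, push and grip.
It fails at once if another thing on the worktop (gallipot) is shifted by more than 40 mm (distance of gallipot from where it was at the start of the episode above 0.04 m).
It fails at once if another thing on the worktop (marker_1) is shifted by more than 40 mm (distance of marker_1 from where it was at the start of the episode above 0.04 m).
It fails at once if another thing on the worktop (forceps_2) is shifted by more than 40 mm (distance of forceps_2 from where it was at the start of the episode above 0.04 m).
It fails at once if another thing on the worktop (screwdriver) is shifted by more than 40 mm (distance of screwdriver from where it was at the start of the episode above 0.04 m).
It fails at once if another thing on the worktop (hemostat_1) is shifted by more than 40 mm (distance of hemostat_1 from where it was at the start of the episode above 0.04 m).
It also fails if it takes over 64 s, if anything falls off the work surface, if the arm or the gripper's body presses on something with over 40 N, if the wrist force passes 120 N, or if a joint passes its speed limit or range.

## Working session

There is one attempt and no reset: what is moved stays moved. The work goes in short steps, Python scripts to look and compute and a tool call to move; the robot and the scene stay as the last step left them, time stands still between calls to the robot, and variables do not carry over. Pictures are saved under pics/ and viewed, at most 10 in all, crops included, and the job is handed in when it is done.

Besides the shell and the picture viewer there is one more tool, called after "Request:" by a JSON object that holds its "method" and its "body". drive_tool: Moves the arm, as the interface text tells. Scaled input: -1 to 1 covers 0.12 m each way for a shift and 1.5 rad each way for a turn. Its arguments: {"type":"object","properties":{"steps":{"type":"array"}},"required":["steps"]}

```bash
mkdir -p pics; ls
cat > h.py <<'E'
import numpy as np, cv2
from rig import read_state, optics, order
def cap(n):
    c=optics.capture(n); c['R']=cv2.Rodrigues(np.array(c['rvec'],float))[0]; c['t']=np.array(c['tvec'],float).reshape(3); return c
def ray(c,u,v,z):
    d=c['R'].T@np.array([(u-c['cx'])/c['fx'],(v-c['cy'])/c['fy'],1]); o=-c['R'].T@c['t']
    return o+d*(z-o[2])/d[2]
def cloud(c):
    v,u=np.mgrid[:384,:512]; Z=c['range_z']
    P=np.stack([(u-c['cx'])/c['fx']*Z,(v-c['cy'])/c['fy']*Z,Z],-1)
    W=(P-c['t'])@c['R']; W[Z<=0]=np.nan; return W
def proj(c,p):
    q=c['R']@np.array(p)+c['t']; return q[0]/q[2]*c['fx']+c['cx'],q[1]/q[2]*c['fy']+c['cy']
E
python3 - <<'E'
from h import *
a=cap('scene'); b=cap('side')
import pickle; pickle.dump((a,b),open('c0.pkl','wb'))
cv2.imwrite('pics/a.png',cv2.resize(a['color'],(800,600)));cv2.imwrite('pics/b.png',cv2.resize(b['color'],(800,600)))
for c in(a,b): print(-c['R'].T@c['t'],c['R'][2],c['fx'])
print(read_state())
E
```

```text
pics
[-0.46130313 -1.17646443  0.74985495] [ 0.58771014  0.70107271 -0.4038488 ] 495.7895466838964
[0.17477739 0.94980757 0.8259533 ] [ 0.28764865 -0.74314127 -0.60415172] 475.64109065864415
{'time_s': 0.1, 'joint_positions': array([-8.64869206e+01,  3.02735978e+01,  8.21495981e+01, -7.93674344e-04,
        6.76894015e+01, -1.02261848e+01]), 'qvel': array([ 0.04538856, -0.01883292, -0.16378987, -0.03398123,  0.00849094,
       -0.09179246]), 'tau': array([-9.89388936e-04, -4.40987170e+01, -1.77150840e+01,  6.35750801e-02,
        5.34211728e-02, -3.09481106e-05]), 'position': array([ 0.14843756, -0.60647005,  0.24036683]), 'tcp_rot': array([[ 9.71385360e-01,  2.37508875e-01, -1.33211261e-04],
       [ 2.37508674e-01, -9.71383439e-01,  1.96071745e-03],
       [ 3.36288581e-04, -1.93625105e-03, -9.99998069e-01]]), 'force': array([-0.45762856, -0.78787091, -0.03810229]), 'moment': array([-0.00028757, -0.05793309, -0.03419109]), 'grasp_force': 0.0, 'opening': 0.9996497504496038}
```

View pics/a.png

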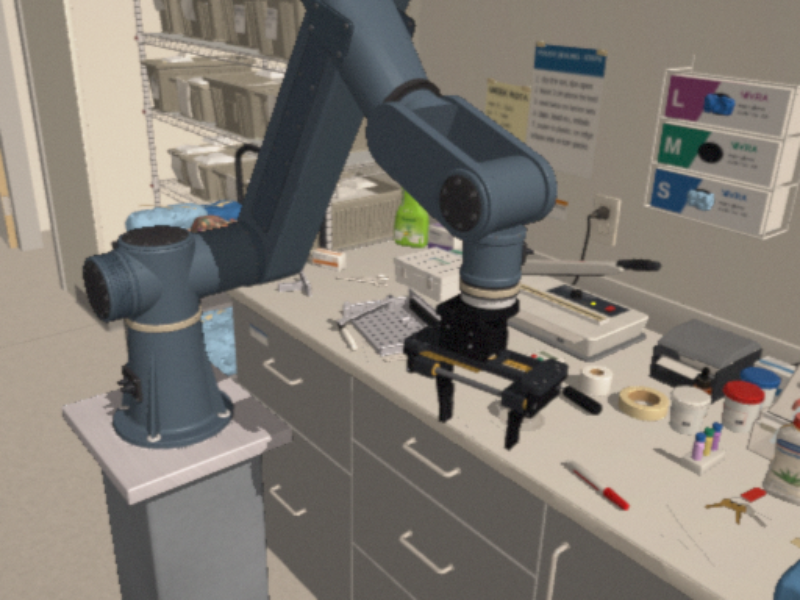

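View pics/b.png

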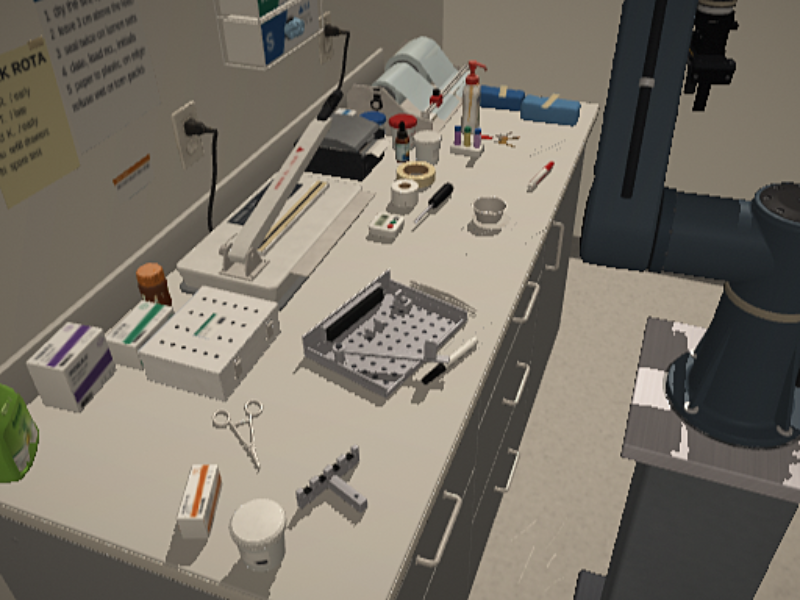

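The side view (800x600) shows the rest lying to the left of the tray, with its comb at about (328,478) and its stem end at (362,500). The tray is centred near (385,335), with the strip at (355,305) and the tab at (432,350). The gallipot is on the far side of the tray. I'll measure the rest and tray from this view first.

Run:
```python
from h import *
import pickle
a,b=pickle.load(open('c0.pkl','rb'))
W=cloud(b); s=.64
for n,u,v,z in [('rest junction',335,485,.02),('stemend',362,503,.02),('comb L',302,500,.034),('comb R',355,455,.034),('tray FL',390,393,.02),('tray BL',305,352,.03),('tray BR',385,275,.044),('tray FR',466,320,.01),('tab',432,352,.06),('gallipot',488,210,.034)]:
    U,V=u*s,v*s; print(n,ray(b,U,V,z).round(3),W[int(V),int(U)].round(3))
m=(W[...,2]>.006)&(W[...,2]<.05)&(W[...,0]>.3)&(W[...,0]<.8)&(W[...,1]>.0)&(W[...,1]<.6)
n,l,st,ce=cv2.connectedComponentsWithStats(m.astype(np.uint8))
for i in range(1,n):
    if st[i,4]>80:
        p=W[l==i]; print(st[i],p.mean(0).round(3),p.min(0).round(3),p.max(0).round(3))
crop=b['color'][150:350,170:330]; cv2.imwrite('pics/c.png',cv2.resize(crop,None,fx=3,fy=3,interpolation=2)) if 0 else cv2.imwrite('pics/c.png',cv2.resize(b['color'][165:345,170:330],(533,600)))
```

```text
rest junction [0.502 0.384 0.02 ] [0.503 0.383 0.019]
stemend [0.456 0.399 0.02 ] [0.458 0.398 0.021]
comb L [0.526 0.431 0.034] [0.534 0.421 0.019]
comb R [0.492 0.338 0.034] [0.497 0.329 0.023]
tray FL [0.497 0.196 0.02 ] [0.505 0.181 0.006]
tray BL [0.657 0.165 0.03 ] [0.669 0.146 0.011]
tray BR [ 0.608 -0.06   0.044] [ 0.613 -0.069  0.037]
tray FR [ 0.443 -0.026  0.01 ] [ 0.446 -0.034  0.006]
tab [0.453 0.127 0.06 ] [0.458 0.116 0.049]
gallipot [ 0.499 -0.361  0.034] [ 0.512 -0.409  0.006]
[165 176  25  23 200] [0.773 0.037 0.028] [0.738 0.001 0.01 ] [0.8   0.101 0.049]
[ 193  187  113   66 2111] [0.569 0.107 0.023] [0.41  0.    0.006] [0.674 0.191 0.049]
[119 200  61  56 762] [0.749 0.227 0.027] [0.73  0.102 0.006] [0.8   0.287 0.05 ]
[189 284  46  44 722] [0.505 0.379 0.021] [0.454 0.319 0.006] [0.542 0.424 0.038]
[ 113  297   29   47 1008] [0.652 0.477 0.036] [0.627 0.423 0.006] [0.692 0.517 0.048]
[152 341  31  24 346] [0.534 0.517 0.029] [0.519 0.486 0.006] [0.566 0.53  0.05 ]
```

```bash
cat >> h.py <<'E'
from scipy.spatial.transform import Rotation as Ro
def tool(yaw):  # tool down, x axis at yaw deg
    c,s=np.cos(np.radians(yaw)),np.sin(np.radians(yaw)); return np.array([[c,s,0],[s,-c,0],[0,0,-1.]])
def delta(p0,R0,p1,R1):
    return np.r_[R0.T@(np.array(p1)-p0)/.12, Ro.from_matrix(R0.T@R1).as_rotvec()/1.5]
def plan(wps,p0=None,R0=None):
    s=read_state(); p=np.array(s['position'] if p0 is None else p0); R=s['tcp_rot'] if R0 is None else R0
    for q,y in wps:
        R1=tool(y); d=delta(p,R,q,R1); print(d.round(3).tolist(),'rows',int(np.ceil(max(np.linalg.norm(d[:3])*.12/.05,abs(d[5])*85.94/8.59))))
        p=np.array(q);R=R1
E
python3 - <<'E'
from h import *
w=[]
N=9
for i in range(1,N+1):
    f=i/N; a=np.radians(-76.3+f*(24+76.3)); r=.624+f*(.55-.624)
    w.append(((r*np.cos(a),r*np.sin(a),.241+.16*f),13.7+f*146))
plan(w); print(w[-1])
E
```

```text
[0.987, -0.168, -0.153, -0.001, -0.0, -0.188] rows 3
[0.989, -0.077, -0.148, 0.0, 0.0, -0.189] rows 3
[0.979, 0.01, -0.148, 0.0, 0.0, -0.189] rows 3
[0.961, 0.094, -0.148, 0.0, 0.0, -0.189] rows 3
[0.936, 0.176, -0.148, 0.0, 0.0, -0.189] rows 3
[0.904, 0.253, -0.148, 0.0, 0.0, -0.189] rows 3
[0.866, 0.327, -0.148, 0.0, 0.0, -0.189] rows 3
[0.822, 0.396, -0.148, 0.0, 0.0, -0.189] rows 3
[0.773, 0.459, -0.148, 0.0, 0.0, -0.189] rows 3
((np.float64(0.5024500017034306), np.float64(0.22370515369169014), 0.401), 159.7)
```

Request:
{"method": "drive_tool", "body": {"steps": [[87, 0.98, -0.17, -0.15, 0, 0, -0.19], [87, 0.98, -0.17, -0.15, 0, 0, -0.19], [87, 0.98, -0.17, -0.15, 0, 0, -0.19]]}}

```text
time_s: 0.4
position: [0.261, -0.5572, 0.2593]
tcp_rot: [[0.863, 0.505, 0.001], [0.505, -0.863, 0.002], [0.002, -0.001, -1.0]]
force: [-0.2, -0.4, 0.3]
opening: 1.001
grasp_force: 0.0
```

Request:
{"method": "drive_tool", "body": {"steps": [[87, 0.98, -0.08, -0.15, 0, 0, -0.19], [87, 0.98, -0.08, -0.15, 0, 0, -0.19], [87, 0.98, -0.08, -0.15, 0, 0, -0.19]]}}

```text
time_s: 0.7
position: [0.358, -0.4891, 0.2775]
tcp_rot: [[0.685, 0.728, 0.001], [0.728, -0.685, 0.002], [0.002, -0.0, -1.0]]
force: [-0.4, -0.2, 0.3]
opening: 0.997
grasp_force: 0.0
```

Request:
{"method": "drive_tool", "body": {"steps": [[87, 0.98, 0.01, -0.15, 0, 0, -0.19], [87, 0.98, 0.01, -0.15, 0, 0, -0.19], [87, 0.98, 0.01, -0.15, 0, 0, -0.19]]}}

```text
time_s: 1.0
position: [0.4393, -0.4042, 0.2956]
tcp_rot: [[0.453, 0.891, 0.001], [0.891, -0.453, 0.002], [0.002, 0.0, -1.0]]
force: [-0.8, -0.2, 0.2]
opening: 1.001
grasp_force: 0.0
```

Request:
{"method": "drive_tool", "body": {"steps": [[87, 0.96, 0.09, -0.15, 0, 0, -0.19], [87, 0.96, 0.09, -0.15, 0, 0, -0.19], [87, 0.96, 0.09, -0.15, 0, 0, -0.19]]}}

```text
time_s: 1.3
position: [0.5009, -0.3064, 0.3136]
tcp_rot: [[0.185, 0.983, 0.001], [0.983, -0.185, 0.002], [0.002, 0.0, -1.0]]
force: [0.6, -1.4, -0.4]
opening: 1.0
grasp_force: 0.0
```

Request:
{"method": "drive_tool", "body": {"steps": [[87, 0.94, 0.18, -0.15, 0, 0, -0.19], [87, 0.94, 0.18, -0.15, 0, 0, -0.19], [87, 0.94, 0.18, -0.15, 0, 0, -0.19]]}}

```text
time_s: 1.6
position: [0.5427, -0.2002, 0.3317]
tcp_rot: [[-0.097, 0.995, 0.0], [0.995, 0.097, 0.001], [0.001, 0.001, -1.0]]
force: [0.2, -0.5, 0.6]
opening: 1.002
grasp_force: 0.0
```

Request:
{"method": "drive_tool", "body": {"steps": [[87, 0.9, 0.25, -0.15, 0, 0, -0.19], [87, 0.9, 0.25, -0.15, 0, 0, -0.19], [87, 0.9, 0.25, -0.15, 0, 0, -0.19]]}}

```text
time_s: 1.9
position: [0.5617, -0.0901, 0.3497]
tcp_rot: [[-0.373, 0.928, 0.0], [0.928, 0.373, 0.001], [0.001, 0.001, -1.0]]
force: [-0.4, 0.1, 0.4]
opening: 0.996
grasp_force: 0.0
```

Request:
{"method": "drive_tool", "body": {"steps": [[87, 0.87, 0.33, -0.15, 0, 0, -0.19], [87, 0.87, 0.33, -0.15, 0, 0, -0.19], [87, 0.87, 0.33, -0.15, 0, 0, -0.19]]}}

```text
time_s: 2.2
position: [0.5594, 0.021, 0.3677]
tcp_rot: [[-0.618, 0.786, 0.0], [0.786, 0.618, 0.001], [0.0, 0.001, -1.0]]
force: [0.3, -0.6, -0.5]
opening: 0.998
grasp_force: 0.0
```

Request:
{"method": "drive_tool", "body": {"steps": [[87, 0.82, 0.4, -0.15, 0, 0, -0.19], [87, 0.82, 0.4, -0.15, 0, 0, -0.19], [87, 0.82, 0.4, -0.15, 0, 0, -0.19]]}}

```text
time_s: 2.5
position: [0.5362, 0.1278, 0.3858]
tcp_rot: [[-0.814, 0.581, 0.001], [0.581, 0.814, 0.001], [-0.0, 0.001, -1.0]]
force: [0.1, -0.7, -0.0]
opening: 0.999
grasp_force: 0.0
```

Request:
{"method": "drive_tool", "body": {"steps": [[87, 0.77, 0.46, -0.15, 0, 0, -0.19], [87, 0.77, 0.46, -0.15, 0, 0, -0.19], [87, 0.77, 0.46, -0.15, 0, 0, -0.19], [87, 0.77, 0.46, -0.15, 0, 0, -0.19]]}}

```text
time_s: 2.9
position: [0.4941, 0.2238, 0.4032]
tcp_rot: [[-0.943, 0.332, 0.001], [0.332, 0.943, -0.001], [-0.001, -0.001, -1.0]]
force: [0.2, 0.4, 0.5]
opening: 1.002
grasp_force: 0.0
```

Run:
```python
from h import *
import pickle
c=cap('wrist'); pickle.dump(c,open('w1.pkl','wb'))
cv2.imwrite('pics/w1.png',cv2.resize(c['color'],(800,600)))
print(-c['R'].T@c['t'],c['R'][2],c['fx']); s=read_state(); print(s['position'],s['tcp_rot'],s['time_s'],s['joint_positions'])
```

```text
[0.42048157 0.25113749 0.54686295] [ 0.27127374 -0.0953795  -0.95776475] 293.5942393550356
[0.49450612 0.22284313 0.40285475] [[-9.42850986e-01  3.33214535e-01  3.03180551e-04]
 [ 3.33213417e-01  9.42849540e-01 -1.88776742e-03]
 [-9.14885188e-04 -1.67885955e-03 -9.99998172e-01]] 2.95 [ 12.50835816  15.04481789  80.6536008   -0.10989799  84.30805882
 -58.01675018]
```

View pics/w1.png

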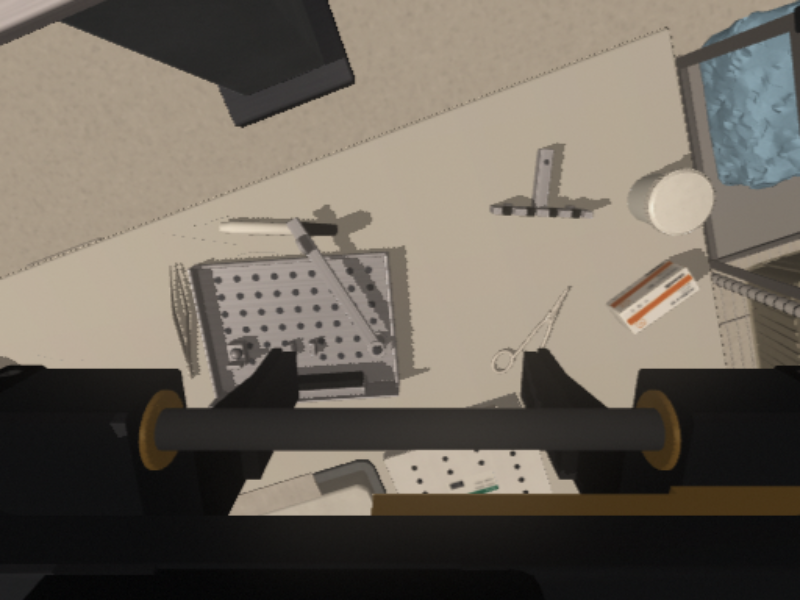

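The wrist view looks straight down with +y to the right. The rest's stem runs from (545,150) to the comb at (540,211). The keeper hinge is at (378,348) and the bar tip at (295,225). The cheeks are near (318,345) and the front rim of the tray runs from (192,268) to (388,252). Next I'll fit these features.

Run:
```python
from h import *
import pickle
c=pickle.load(open('w1.pkl','rb')); W=cloud(c); s=.64
t=W[40:60,200:220].reshape(-1,3); 
t=W[120:135,300:312].reshape(-1,3); print('table z',np.nanmean(t,0),np.nanstd(t,0))
def band(u0,u1,v0,v1,z0,z1):
    A=W[int(v0*s):int(v1*s),int(u0*s):int(u1*s)].reshape(-1,3); return A[(A[:,2]>z0)&(A[:,2]<z1)]
for n,bx in [('rest all',(480,600,140,222,.008,.05)),('comb',(480,600,140,222,.027,.045)),('stem',(530,560,140,200,.013,.025)),('bar',(285,390,215,360,.024,.08)),('tab',(285,330,215,260,.045,.08))]:
    p=band(*bx); r=cv2.minAreaRect(p[:,:2].astype(np.float32)*1000); print(n,len(p),p.mean(0).round(4),np.array(r[0]).round(1),np.array(r[1]).round(1),round(r[2],1))
# direct rays
for n,u,v,z in [('front L rim',388,252,.01),('front R rim',192,268,.01),('hinge',378,349,.033),('cheekA',318,345,.017)]:
    print(n,ray(c,u*s,v*s,z).round(4))
g=cv2.resize(c['color'][100:270,100:270],(600,600),interpolation=cv2.INTER_CUBIC); cv2.imwrite('pics/w1t.png',g)
```

```text
table z [4.85887657e-01 3.12536099e-01 3.25198940e-04] [0.00771053 0.00634957 0.00097378]
rest all 766 [0.5028 0.3779 0.0235] [490.8 383.6] [109.9  72.7] 68.7
comb 197 [0.52   0.3725 0.0329] [519.8 372.4] [109.8   8.6] 68.7
stem 296 [0.4816 0.3866 0.0199] [482.3 387.4] [14.9 54.2] 68.3
bar 909 [0.5249 0.1253 0.0361] [522.5 153.5] [190.1  76.3] 10.8
tab 79 [0.4633 0.1156 0.0623] [463.8 114.5] [19.6  5.2] 11.0
front L rim [0.5092 0.1934 0.01  ]
front R rim [ 0.4498 -0.0348  0.01  ]
hinge [0.613  0.1437 0.033 ]
cheekA [0.5893 0.0718 0.017 ]
```

View pics/w1t.png

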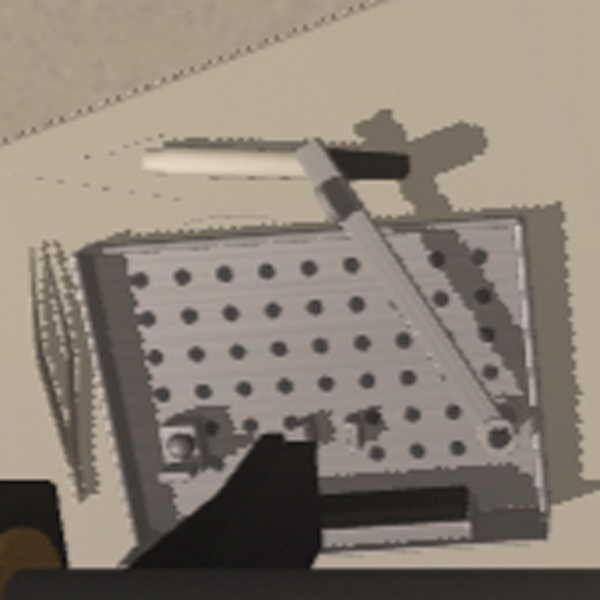

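Run:
```python
from h import *
plan([((.60,.09,.36),166)])
```

```text
[-1.197, -0.75, 0.359, -0.001, 0.001, -0.064] rows 4
```

Request:
{"method": "drive_tool", "body": {"steps": [[87, -1, -0.75, 0.3, 0, 0, -0.064], [87, -1, -0.75, 0.3, 0, 0, -0.064], [87, -1, -0.75, 0.3, 0, 0, -0.064], [87, -1, -0.75, 0.3, 0, 0, -0.064], [87, -1, -0.75, 0.3, 0, 0, -0.064]]}}

```text
time_s: 3.45
position: [0.5782, 0.0957, 0.3656]
tcp_rot: [[-0.969, 0.246, -0.003], [0.246, 0.969, -0.001], [0.003, -0.001, -1.0]]
force: [-0.6, -0.3, 1.0]
opening: 1.002
grasp_force: 0.0
```

Run:
```python
from h import *
import pickle
c=cap('wrist'); pickle.dump(c,open('w2.pkl','wb'))
cv2.imwrite('pics/w2.png',cv2.resize(c['color'],(800,600),interpolation=cv2.INTER_CUBIC))
s=read_state(); print(s['position'],s['time_s'])
```

```text
[0.57757521 0.09728474 0.36634274] 3.5
```

View pics/w2.png

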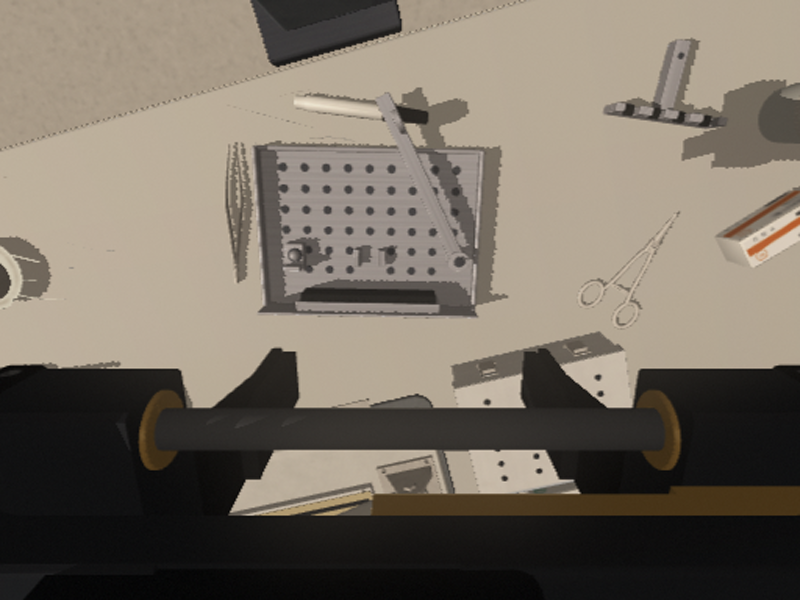

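The whole tray is now clear of the fingers. The front rim runs from (255,147) to (485,148), the cheeks are at (364,256) and (388,256), the ball is at (295,255), the hinge at (459,262) and the strip at y≈297.

Run:
```python
from h import *
import pickle
o=np.array([.5627,.0576]); yaw=-14.6
for f in ('w1','w2'):
    c=pickle.load(open(f+'.pkl','rb')); W=cloud(c).reshape(-1,3)
    a=np.radians(yaw); R=np.array([[np.cos(a),-np.sin(a)],[np.sin(a),np.cos(a)]])
    L=np.c_[(W[:,:2]-o)@R*1000,W[:,2]*1000]
    def sel(x0,x1,y0,y1,z0,z1): return L[(L[:,0]>x0)&(L[:,0]<x1)&(L[:,1]>y0)&(L[:,1]<y1)&(L[:,2]>z0)&(L[:,2]<z1)]
    print(f)
    for n,b in dict(floor=(-60,0,-60,0,-5,15),cheekL=(5,48,3,40,12,21),cheekR=(5,48,-40,-3,12,21),ball=(5,50,-100,-60,10,40),hinge=(5,45,85,112,28,50),wall=(50,100,-110,110,39,50),rimL=(-60,50,108,130,15,25),rimR=(-60,0,-130,-108,15,25),front=(-95,-75,-100,40,6,14),tab=(-150,0,0,90,45,90)).items():
        p=sel(*b)
        if len(p)<4: continue
        r=cv2.minAreaRect(p[:,:2].astype(np.float32)); q=np.percentile(p,[1,50,99],axis=0)
        line=np.polyfit(p[:,0],p[:,1],1) if n[:3]=='rim' else np.polyfit(p[:,1],p[:,0],1)
        print(n,len(p),'x',q[:,0].round(1),'y',q[:,1].round(1),'z',q[:,2].round(1),'rect',np.round(r[0],1),np.round(r[1],1),round(r[2],1),'line',line.round(3))
```

```text
w1
floor 906 x [-59.4 -30.9  -0.9] y [-59.2 -29.8  -0.7] z [2.1 4.3 6.4] rect [-30.1 -30. ] [59.8 59.8] 90.0 line [ 1.1000e-02 -3.0223e+01]
cheekL 39 x [17.7 25.4 35.1] y [ 6.9 11.5 15. ] z [12.4 16.4 18.8] rect [26.5 10.7] [ 8.1 17.8] 87.6 line [-0.145 27.568]
cheekR 24 x [17.1 21.7 27.4] y [-18.2 -13.8 -11.1] z [12.3 16.6 19.2] rect [ 22.2 -14.3] [ 7.2 10.3] 82.8 line [ 0.161 24.331]
ball 210 x [10.7 24.6 38.7] y [-92.5 -80.3 -73. ] z [10.6 20.9 34.8] rect [ 25.2 -83.3] [21.3 29.2] 88.5 line [ 0.1   32.694]
hinge 132 x [ 5.4 21.4 35. ] y [ 85.3  93.2 103.9] z [30.  35.6 41.3] rect [20.2 94.7] [30.  19.1] 0.2 line [  0.391 -15.308]
wall 287 x [70.9 81.7 85.2] y [ -7.4  39.3 106.4] z [39.1 40.7 45.6] rect [77.5 49.3] [ 15.9 117.8] 0.1 line [4.0000e-02 7.8202e+01]
rimL 146 x [-58.4  -7.5  48.4] y [111.2 114.1 116.7] z [19.9 22.2 24.4] rect [ -4.9 113.9] [  5.  108.9] 89.4 line [-1.20000e-02  1.13959e+02]
rimR 112 x [-59.1 -29.8  -0.8] y [-119.8 -116.6 -114.7] z [15.2 21.7 23.9] rect [ -30.  -117.4] [59.1  5.8] 0.3 line [-1.00000e-02 -1.17106e+02]
front 176 x [-89.4 -86.9 -76. ] y [-97
[... 877 characters left out ...]
wall 710 x [70.2 80.7 85.2] y [-105.8   -0.8  106.1] z [39.  40.4 45.8] rect [77.6  0.2] [219.4  14.6] 89.4 line [1.1000e-02 7.9124e+01]
rimL 201 x [-58.5  -7.4  49. ] y [110.7 113.4 116.3] z [19.7 22.3 24.4] rect [ -5.3 113.8] [  5.2 109.2] 89.5 line [-1.20000e-02  1.13399e+02]
rimR 136 x [-59.7 -31.3  -0.4] y [-120.2 -116.9 -115. ] z [15.3 21.9 24.2] rect [ -29.9 -117.8] [ 5.3 59.7] 89.3 line [-1.00000e-02 -1.17596e+02]
front 273 x [-89.4 -86.4 -77.2] y [-98.9 -35.6  28.6] z [ 6.1 12.2 13.8] rect [-82.8 -34.9] [130.2  12.5] 89.4 line [ 1.4000e-02 -8.5682e+01]
tab 57 x [-118.3 -109.2 -100.9] y [24.  30.1 35.6] z [53.1 68.9 72.2] rect [-109.7   29.8] [19.2  4.9] 27.3 line [   1.444 -152.545]
```

Run:
```python
from h import *
import pickle
c=pickle.load(open('w2.pkl','rb')); W=cloud(c).reshape(-1,3)
m=(abs(W[:,0]-.52)<.06)&(abs(W[:,1]-.372)<.07)&(W[:,2]>.026)&(W[:,2]<.045)
r=cv2.minAreaRect(W[m][:,:2].astype(np.float32)*1000); print(r)
m=(abs(W[:,0]-.482)<.035)&(abs(W[:,1]-.387)<.03)&(W[:,2]>.014)&(W[:,2]<.026)
r=cv2.minAreaRect(W[m][:,:2].astype(np.float32)*1000); print(r)
plan([((.54,.20,.27),162),((.505,.30,.17),158.7),((.4695,.392,.08),158.7),((.4695,.392,.0215),158.7)])
```

```text
((520.1968383789062, 372.24969482421875), (111.2806396484375, 9.630781173706055), 68.54986572265625)
((489.46624755859375, 383.1871032714844), (19.75589370727539, 70.68519592285156), 62.04143524169922)
[0.51, 0.755, 0.803, -0.0, -0.001, 0.046] rows 3
[0.535, 0.702, 0.833, 0.0, 0.0, 0.038] rows 3
[0.554, 0.607, 0.75, 0.0, 0.0, 0.0] rows 3
[0.0, 0.0, 0.488, 0.0, 0.0, 0.0] rows 2
```

Request:
{"method": "drive_tool", "body": {"steps": [[60, 0.51, 0.755, 0.8, 0, 0, 0.046], [60, 0.51, 0.755, 0.8, 0, 0, 0.046], [60, 0.51, 0.755, 0.8, 0, 0, 0.046], [60, 0.51, 0.755, 0.8, 0, 0, 0.046]]}}

```text
time_s: 3.9
position: [0.5339, 0.2056, 0.2675]
tcp_rot: [[-0.954, 0.3, -0.01], [0.3, 0.954, -0.0], [0.01, -0.003, -1.0]]
force: [-0.5, -0.9, -0.2]
opening: 0.739
grasp_force: 0.0
```

Request:
{"method": "drive_tool", "body": {"steps": [[60, 0.535, 0.7, 0.83, 0, 0, 0.038], [60, 0.535, 0.7, 0.83, 0, 0, 0.038], [60, 0.535, 0.7, 0.83, 0, 0, 0.038], [60, 0.535, 0.7, 0.83, 0, 0, 0.038]]}}

```text
time_s: 4.3
position: [0.4997, 0.3039, 0.1686]
tcp_rot: [[-0.935, 0.354, -0.007], [0.355, 0.935, -0.002], [0.006, -0.004, -1.0]]
force: [0.6, -0.2, 0.6]
opening: 0.689
grasp_force: 0.0
```

Request:
{"method": "drive_tool", "body": {"steps": [[60, 0.55, 0.6, 0.7, 0, 0, 0], [60, 0.55, 0.6, 0.7, 0, 0, 0], [60, 0.55, 0.6, 0.7, 0, 0, 0], [60, 0.55, 0.6, 0.7, 0, 0, 0], [60, 0.55, 0.6, 0.7, 0, 0, 0], [60, 0.55, 0.6, 0.7, 0, 0, 0]]}}

```text
time_s: 4.9
position: [0.4703, 0.3921, 0.0897]
tcp_rot: [[-0.933, 0.36, 0.003], [0.36, 0.933, 0.001], [-0.003, 0.002, -1.0]]
force: [-0.4, 0.1, 0.1]
opening: 0.691
grasp_force: 0.0
```

Run:
```python
from h import *
s=read_state(); print(s['position'],s['tcp_rot'].round(3),s['force'],s['joint_positions'])
plan([((.4695,.392,.0215),158.7)])
```

```text
[0.47026316 0.39207583 0.08967345] [[-0.933  0.36   0.003]
 [ 0.36   0.933  0.001]
 [-0.003  0.002 -1.   ]] [-0.41317644  0.08322599  0.12655861] [ 2.93895407e+01  4.05691736e+01  9.07784811e+01 -4.32973073e-02
  4.84408669e+01 -3.95106325e+01]
[0.007, -0.004, 0.568, 0.002, 0.002, 0.003] rows 2
```

Request:
{"method": "drive_tool", "body": {"steps": [[60, 0.005, -0.005, 0.3, 0.002, 0.002, 0.003], [60, 0.005, -0.005, 0.565, 0.002, 0.002, 0.003], [60, 0.005, -0.005, 0.565, 0.002, 0.002, 0.003], [60, 0.005, -0.005, 0.565, 0.002, 0.002, 0.003]]}}

```text
time_s: 5.3
position: [0.4693, 0.3914, 0.0212]
tcp_rot: [[-0.931, 0.365, -0.002], [0.365, 0.931, -0.001], [0.001, -0.001, -1.0]]
force: [0.1, -0.3, 0.3]
opening: 0.692
grasp_force: 0.0
```

Request:
{"method": "drive_tool", "body": {"steps": [[30, 0, 0, 0, 0, 0, 0], [30, 0, 0, 0, 0, 0, 0], [20, 0, 0, 0, 0, 0, 0], [10, 0, 0, 0, 0, 0, 0], [5, 0, 0, 0, 0, 0, 0], [0, 0, 0, 0, 0, 0, 0], [0, 0, 0, 0, 0, 0, 0]]}}

```text
time_s: 6.0
position: [0.4674, 0.3922, 0.0198]
tcp_rot: [[-0.932, 0.363, -0.004], [0.363, 0.932, -0.002], [0.003, -0.003, -1.0]]
force: [0.2, 0.2, 0.0]
opening: 0.159
grasp_force: 30.0
```

Run:
```python
from h import *
s=read_state(); print(s['position'])
plan([((.475,.39,.12),158.7),((.505,.28,.13),161),((.53,.17,.13),163),((.5575,.0567,.11),164.8)])
```

```text
[0.46739727 0.39218442 0.01980656]
[-0.063, 0.003, -0.835, -0.002, -0.002, 0.0] rows 3
[-0.566, -0.763, -0.083, 0.0, 0.0, -0.027] rows 3
[-0.495, -0.799, 0.0, 0.0, 0.0, -0.023] rows 3
[-0.495, -0.836, 0.167, 0.0, 0.0, -0.021] rows 3
```

Request:
{"method": "drive_tool", "body": {"steps": [[0, 0, 0, -0.3, 0, 0, 0], [0, -0.06, 0, -0.83, 0, 0, 0], [0, -0.06, 0, -0.83, 0, 0, 0], [0, -0.06, 0, -0.83, 0, 0, 0]]}}

```text
time_s: 6.4
position: [0.4762, 0.3905, 0.1219]
tcp_rot: [[-0.932, 0.363, 0.001], [0.363, 0.932, 0.001], [-0.001, 0.001, -1.0]]
force: [0.4, 0.3, -2.5]
opening: 0.159
grasp_force: 30.0
```

Request:
{"method": "drive_tool", "body": {"steps": [[0, -0.19, -0.25, -0.03, 0, 0, -0.01], [0, -0.38, -0.5, -0.06, 0, 0, -0.02], [0, -0.57, -0.76, -0.08, 0, 0, -0.027], [0, -0.57, -0.76, -0.08, 0, 0, -0.027], [0, -0.57, -0.76, -0.08, 0, 0, -0.027]]}}

```text
time_s: 6.9
position: [0.504, 0.2787, 0.1271]
tcp_rot: [[-0.945, 0.327, -0.008], [0.327, 0.945, -0.003], [0.007, -0.005, -1.0]]
force: [0.0, -0.2, -1.7]
opening: 0.155
grasp_force: 30.0
```

Request:
{"method": "drive_tool", "body": {"steps": [[0, -0.17, -0.27, 0, 0, 0, -0.01], [0, -0.34, -0.54, 0, 0, 0, -0.02], [0, -0.5, -0.8, 0, 0, 0, -0.023], [0, -0.5, -0.8, 0, 0, 0, -0.023]]}}

```text
time_s: 7.3
position: [0.5312, 0.1672, 0.1279]
tcp_rot: [[-0.956, 0.295, -0.005], [0.295, 0.956, -0.003], [0.004, -0.004, -1.0]]
force: [-0.2, 0.6, -1.2]
opening: 0.159
grasp_force: 30.0
```

Request:
{"method": "drive_tool", "body": {"steps": [[0, -0.17, -0.28, 0.05, 0, 0, -0.01], [0, -0.34, -0.56, 0.1, 0, 0, -0.02], [0, -0.5, -0.84, 0.16, 0, 0, -0.021], [0, -0.5, -0.84, 0.16, 0, 0, -0.021], [0, -0.5, -0.84, 0.16, 0, 0, -0.021], [0, -0.5, -0.84, 0.16, 0, 0, -0.021]]}}

```text
time_s: 7.9
position: [0.5577, 0.0575, 0.1095]
tcp_rot: [[-0.966, 0.26, -0.006], [0.26, 0.966, -0.001], [0.005, -0.002, -1.0]]
force: [0.5, -0.2, -1.9]
opening: 0.155
grasp_force: 30.0
```

Run:
```python
from h import *
import pickle
s=read_state(); print(s['position'],s['tcp_rot'].round(3),s['force'],s['opening'])
plan([((.5575,.0567,.0245),164.8)])
c=cap('wrist'); d=cap('side'); pickle.dump((c,d),open('w3.pkl','wb'))
p=s['position'];print('tcp px',np.array(proj(c,p))/.64)
h=np.hstack([cv2.resize(c['color'],(420,560)) if 0 else cv2.resize(c['color'],(512,384)),cv2.resize(d['color'][160:280,190:310],(384,384),interpolation=2)])
cv2.imwrite('pics/w3.png',cv2.resize(h,(800,343)))
```

```text
[0.55772548 0.0575161  0.10945449] [[-0.966  0.26  -0.006]
 [ 0.26   0.966 -0.001]
 [ 0.005 -0.002 -1.   ]] [ 0.45230479 -0.15997089 -1.9077978 ] 0.15472117080631084
[-0.004, -0.005, 0.708, -0.002, -0.004, 0.001] rows 2
tcp px [405.26343081 395.86887998]
```

View pics/w3.png

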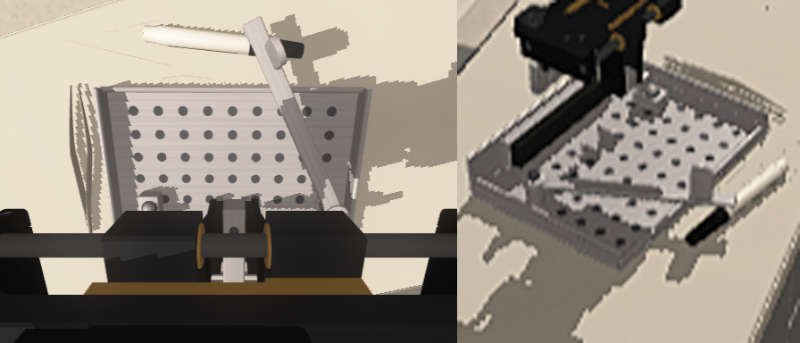

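The wrist picture shows the stem held upright between the fingers at (235,245), over the tray and clear of the keeper. The side picture agrees. I'll lower it in two stages and check the force.

Request:
{"method": "drive_tool", "body": {"steps": [[0, -0.004, -0.005, 0.25, -0.002, -0.004, 0], [0, -0.004, -0.005, 0.5, -0.002, -0.004, 0], [0, -0.004, -0.005, 0.56, -0.002, -0.004, 0], [0, -0.004, -0.005, 0.56, -0.002, -0.004, 0], [0, -0.004, -0.005, 0.56, -0.002, -0.004, 0]]}}

```text
time_s: 8.5
position: [0.5595, 0.0554, 0.0437]
tcp_rot: [[-0.965, 0.261, 0.004], [0.261, 0.965, -0.001], [-0.004, 0.001, -1.0]]
force: [0.4, -0.5, -3.0]
opening: 0.16
grasp_force: 30.0
```

Run:
```python
from h import *
s=read_state(); print(s['position'],s['force'],s['moment'])
d=cap('side'); W=cloud(d).reshape(-1,3)
a=np.radians(-15.2); R=np.array([[np.cos(a),-np.sin(a)],[np.sin(a),np.cos(a)]])
L=np.c_[(W[:,:2]-[.5879,.0484])@R*1000+[26,0],W[:,2]*1000]
m=(L[:,0]>30)&(L[:,0]<60)&(abs(L[:,1])<70)&(L[:,2]>45)&(L[:,2]<70)
p=L[m]; print(len(p),np.percentile(p,[1,50,99],axis=0).round(1)); print(np.round(cv2.minAreaRect(p[:,:2].astype(np.float32))[0],1),cv2.minAreaRect(p[:,:2].astype(np.float32))[1:])
for b in range(-60,61,20):
    q=p[abs(p[:,1]-b)<10]
    if len(q): print(b,len(q),q[:,2].max().round(1),np.percentile(q[:,0],[5,50,95]).round(1))
cv2.imwrite('pics/s4.png',cv2.resize(d['color'][160:280,190:340],(750,600),interpolation=2))
plan([((.5575,.0567,.0245),164.8)])
```

```text
[0.5594525  0.05536895 0.04369713] [ 0.42369766 -0.51449702 -2.96285672] [ 0.07229866 -0.09856558 -0.00173026]
21 [[45.6 38.2 45.4]
 [49.1 51.1 52.3]
 [54.3 55.5 61. ]]
[49.1 46.7] ((18.27696990966797, 8.3964204788208), 79.01800537109375)
40 6 58.6 [46.8 48.6 51.4]
60 15 61.2 [45.7 49.2 54.3]
[0.023, 0.007, 0.163, 0.001, 0.003, 0.001] rows 1
```

View pics/s4.png

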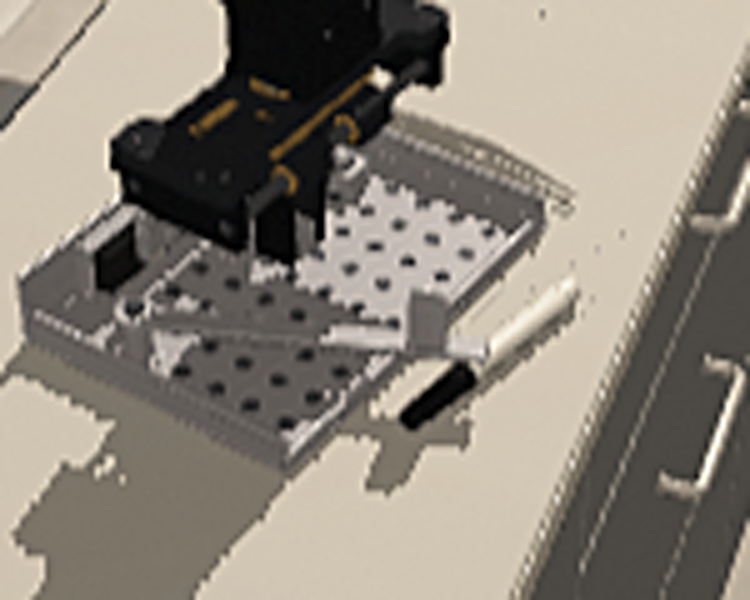

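The comb's left end is over the tray at about x = 49 mm, so the rest origin is near x = 13. The stem is lined up with the slot, so I'll lower it slowly.

Request:
{"method": "drive_tool", "body": {"steps": [[0, 0.01, 0.003, 0.04, 0, 0, 0], [0, 0.01, 0.003, 0.07, 0, 0, 0], [0, 0.01, 0.003, 0.1, 0, 0, 0], [0, 0.01, 0.003, 0.1, 0, 0, 0]]}}

```text
time_s: 8.95
position: [0.5574, 0.0555, 0.0305]
tcp_rot: [[-0.965, 0.262, 0.002], [0.262, 0.965, -0.0], [-0.002, 0.0, -1.0]]
force: [0.6, 0.5, -2.7]
opening: 0.158
grasp_force: 30.0
```

Request:
{"method": "drive_tool", "body": {"steps": [[0, 0, 0, 0.02, 0, 0, 0], [0, 0, 0, 0.04, 0, 0, 0], [0, 0, 0, 0.04, 0, 0, 0]]}}

```text
time_s: 9.25
position: [0.5575, 0.0555, 0.0257]
tcp_rot: [[-0.965, 0.262, 0.002], [0.262, 0.965, -0.0], [-0.002, 0.0, -1.0]]
force: [-0.3, 0.3, -1.4]
opening: 0.162
grasp_force: 30.0
```

Request:
{"method": "drive_tool", "body": {"steps": [[0, 0, 0, 0.01, 0, 0, 0], [0, 0, 0, 0.01, 0, 0, 0]]}}

```text
time_s: 9.45
position: [0.5577, 0.0555, 0.0248]
tcp_rot: [[-0.965, 0.262, 0.003], [0.262, 0.965, -0.0], [-0.003, 0.0, -1.0]]
force: [0.2, -0.9, -2.1]
opening: 0.16
grasp_force: 30.0
```

Request:
{"method": "drive_tool", "body": {"steps": [[18, 0, 0, 0, 0, 0, 0], [20, 0, 0, 0, 0, 0, 0], [22, 0, 0, 0, 0, 0, 0], [26, 0, 0, 0, 0, 0, 0], [30, 0, 0, 0, 0, 0, 0]]}}

```text
time_s: 9.95
position: [0.5579, 0.0555, 0.025]
tcp_rot: [[-0.965, 0.262, 0.003], [0.262, 0.965, -0.0], [-0.003, 0.0, -1.0]]
force: [-1.2, -0.3, -0.2]
opening: 0.316
grasp_force: 0.0
```

Request:
{"method": "drive_tool", "body": {"steps": [[34, 0, 0, -0.1, 0, 0, 0], [34, 0, 0, -0.5, 0, 0, 0], [34, 0, 0, -0.9, 0, 0, 0], [34, 0, 0, -0.9, 0, 0, 0], [34, 0, 0, -0.9, 0, 0, 0]]}}

```text
time_s: 10.45
position: [0.5584, 0.0555, 0.1351]
tcp_rot: [[-0.965, 0.262, 0.007], [0.262, 0.965, -0.001], [-0.007, 0.001, -1.0]]
force: [0.1, 0.8, -1.3]
opening: 0.385
grasp_force: 0.0
```

Request:
{"method": "drive_tool", "body": {"steps": [[0, -0.2, 0, -0.9, 0, 0, 0], [0, -0.2, 0, -0.9, 0, 0, 0], [0, -0.2, 0, -0.9, 0, 0, 0]]}}

```text
time_s: 10.75
position: [0.584, 0.0488, 0.2454]
tcp_rot: [[-0.965, 0.262, 0.012], [0.262, 0.965, -0.001], [-0.012, 0.002, -1.0]]
force: [0.5, 0.8, 0.7]
opening: 0.192
grasp_force: 0.0
```

Request:
{"method": "drive_tool", "body": {"steps": [[0, -0.2, 0, -0.7, 0, 0, 0], [0, -0.2, 0, -0.7, 0, 0, 0], [0, -0.2, 0, -0.7, 0, 0, 0], [0, -0.2, 0, -0.7, 0, 0, 0]]}}

```text
time_s: 11.15
position: [0.6027, 0.0431, 0.3239]
tcp_rot: [[-0.965, 0.262, 0.001], [0.262, 0.965, -0.0], [-0.001, 0.0, -1.0]]
force: [-0.2, 0.2, 0.7]
opening: 0.006
grasp_force: 0.0
```

```bash
cat >> h.py <<'E'
def tray(W,o=(.5879,.0484),yaw=-15.2):
    a=np.radians(yaw); R=np.array([[np.cos(a),-np.sin(a)],[np.sin(a),np.cos(a)]])
    return np.c_[(W[:,:2]-np.array(o))@R*1000+[26,0],W[:,2]*1000]
def world(x,y,z,o=(.5879,.0484),yaw=-15.2):
    a=np.radians(yaw); x=(x-26)/1e3; y=y/1e3
    return (o[0]+x*np.cos(a)-y*np.sin(a),o[1]+x*np.sin(a)+y*np.cos(a),z)
E
python3 - <<'E'
from h import *
import pickle
c=cap('wrist'); pickle.dump(c,open('w5.pkl','wb'))
cv2.imwrite('pics/w5.png',cv2.resize(c['color'],(800,600),interpolation=2)); s=read_state(); print(s['position'],s['opening'])
L=tray(cloud(c).reshape(-1,3)); L=L[~np.isnan(L[:,0])]
for n,(x0,x1,y0,y1,z0,z1) in dict(cheekL=(10,43,8.5,35,13,19.5),cheekR=(10,43,-35,-8.5,13,19.5),comb=(36,60,-70,70,30,43),stem=(-40,36,-15,15,20,29),hinge=(5,45,85,112,28,50),rimL=(-60,50,108,130,16,25),rimR=(-60,0,-130,-108,16,25),bar=(-150,10,0,92,24,40),tab=(-150,0,0,90,50,90)).items():
    p=L[(L[:,0]>x0)&(L[:,0]<x1)&(L[:,1]>y0)&(L[:,1]<y1)&(L[:,2]>z0)&(L[:,2]<z1)]
    if len(p)<4: print(n,len(p)); continue
    r=cv2.minAreaRect(p[:,:2].astype(np.float32)); q=np.percentile(p,[1,50,99],axis=0)
    print(n,len(p),'x',q[:,0].round(1),'y',q[:,1].round(1),'z',q[:,2].round(1),np.round(r[0],1),np.round(r[1],1),round(r[2],1),np.polyfit(p[:,0],p[:,1],1).round(3))
E
```

```text
[0.60174325 0.04325898 0.32268909] 0.00263866524669164
cheekL 60 x [17.5 25.9 34.9] y [ 9.8 12.9 16. ] z [14.1 16.9 18.3] [25.9 12.9] [18.   6.2] 0.5 [1.1000e-02 1.2648e+01]
cheekR 58 x [16.9 25.5 33.7] y [-16.3 -13.2 -10.1] z [13.4 16.8 19. ] [ 25.3 -13.2] [ 6.2 16.8] 89.7 [-6.0000e-03 -1.3011e+01]
comb 317 x [47.6 51.  55.9] y [-54.3   0.6  54.1] z [30.  37.2 39.8] [51.9 -0.1] [  8.5 108.8] 0.1 [-0.245 12.655]
stem 350 x [-16.2   8.4  35.4] y [-7.   0.5  6.6] z [22.1 24.2 26. ] [ 9.7 -0.2] [51.8 13.6] 0.2 [ 0.013 -0.205]
hinge 232 x [ 5.8 20.8 33.3] y [ 85.2  93.3 104.8] z [30.5 35.7 41.1] [20.2 95.7] [21.3 29. ] 89.5 [ 0.219 89.371]
rimL 265 x [-59.4  -7.8  49.2] y [113.3 115.3 118.3] z [17.  22.2 24.1] [ -4.8 115.8] [  5.3 109.4] 89.8 [-1.00000e-03  1.15429e+02]
rimR 152 x [-59.  -30.2  -0.8] y [-118.2 -115.5 -113.4] z [17.8 22.2 24.4] [ -29.6 -116. ] [ 5.2 58.9] 89.8 [-3.00000e-03 -1.15635e+02]
bar 1338 x [-135.5  -62.7    8.3] y [ 2.  48.5 89.2] z [24.3 33.2 35.4] [-64.4  46. ] [ 90.7 148.4] 89.9 [ 0.402 73.135]
tab 106 x [-119.7 -110.  -101.9] y [24.9 30.3 36.2] z [51.2 68.3 72.2] [-111.    30.5] [19.9  5. ] 27.0 [ 0.454 80.215]
```

View pics/w5.png

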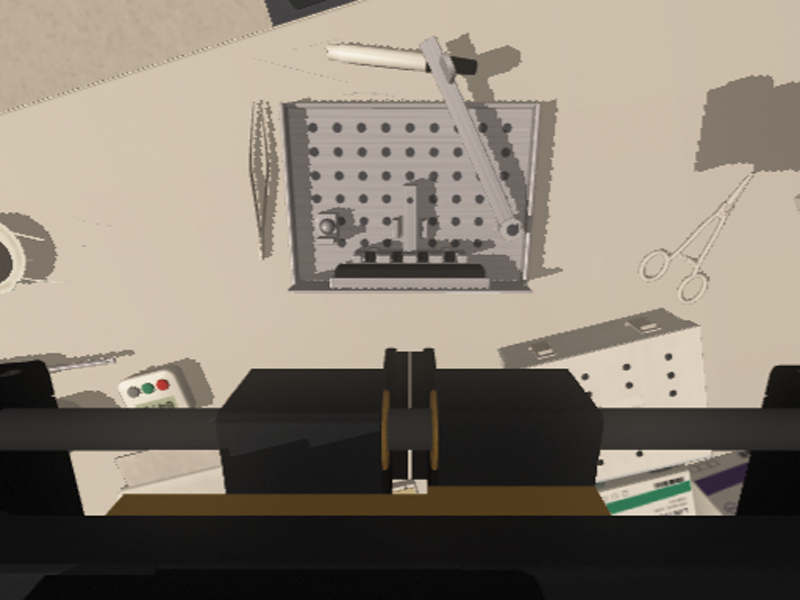

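The wrist view shows the rest seated in the slot, with its stem between the cheeks at (413,215) and its comb just in front of the strip. The measured comb is at x=51.9 mm, giving an origin of x≈16, y≈0 and a yaw within 0.01 rad. The tab is at (443,65), and the keeper is at 63°, which agrees with the model to 0.5 mm.

```bash
cat >> h.py <<'E'
def kp(th,d,z=.058):
    t=np.radians(th); u=np.array([-np.sin(t),-np.cos(t)]); n=np.array([-np.cos(t),np.sin(t)])
    q=np.array([24,96])+150*u+(3+d)*n; return (world(q[0],q[1],z),164.8-th)
E
python3 - <<'E'
from h import *
a=kp(63,30)
plan([((.55,.08,.23),135),((a[0][0],a[0][1],.135),101.8),a]); print(a)
E
```

```text
[0.495, 0.183, 0.773, -0.001, -0.001, 0.347] rows 4
[0.917, -0.172, 0.792, 0.0, 0.0, 0.386] rows 4
[0.0, 0.0, 0.642, 0.0, 0.0, -0.0] rows 2
((np.float64(0.45756165013554656), np.float64(0.14319417787949068), 0.058), 101.80000000000001)
```

Request:
{"method": "drive_tool", "body": {"steps": [[0, 0.495, 0.183, 0.77, 0, 0, 0.347], [0, 0.495, 0.183, 0.77, 0, 0, 0.347], [0, 0.495, 0.183, 0.77, 0, 0, 0.347], [0, 0.495, 0.183, 0.77, 0, 0, 0.347], [0, 0.495, 0.183, 0.77, 0, 0, 0.347]]}}

```text
time_s: 11.7
position: [0.5492, 0.0803, 0.2294]
tcp_rot: [[-0.708, 0.706, -0.004], [0.706, 0.708, 0.0], [0.003, -0.003, -1.0]]
force: [-0.1, 0.4, 0.1]
opening: 0.004
grasp_force: 0.0
```

Request:
{"method": "drive_tool", "body": {"steps": [[0, 0.917, -0.17, 0.79, 0, 0, 0.386], [0, 0.917, -0.17, 0.79, 0, 0, 0.386], [0, 0.917, -0.17, 0.79, 0, 0, 0.386], [0, 0.917, -0.17, 0.79, 0, 0, 0.386], [0, 0.917, -0.17, 0.79, 0, 0, 0.386], [0, 0.917, -0.17, 0.79, 0, 0, 0.386]]}}

```text
time_s: 12.3
position: [0.4608, 0.143, 0.1373]
tcp_rot: [[-0.208, 0.978, 0.004], [0.978, 0.208, -0.0], [-0.001, 0.004, -1.0]]
force: [0.7, -0.9, 0.6]
opening: 0.005
grasp_force: 0.0
```

Run:
```python
from h import *
s=read_state(); print(s['position'],s['tcp_rot'].round(3),s['force'],s['time_s'])
plan([kp(63,30),kp(63,15)]+[kp(t,12) for t in (60,54,48,42,36,30,24,18,12,8,5)])
```

```text
[0.46084751 0.14298524 0.13733702] [[-0.208  0.978  0.004]
 [ 0.978  0.208 -0.   ]
 [-0.001  0.004 -1.   ]] [ 0.65355047 -0.86601849  0.55117568] 12.3
[0.008, -0.029, 0.661, 0.002, 0.001, 0.003] rows 2
[-0.125, -0.0, 0.0, 0.0, 0.0, 0.0] rows 1
[-0.091, -0.005, 0.0, 0.0, 0.0, -0.035] rows 1
[-0.131, -0.006, 0.0, 0.0, 0.0, -0.07] rows 1
[-0.131, -0.006, 0.0, 0.0, 0.0, -0.07] rows 1
[-0.131, -0.006, 0.0, 0.0, 0.0, -0.07] rows 1
[-0.131, -0.006, 0.0, 0.0, 0.0, -0.07] rows 1
[-0.131, -0.006, 0.0, 0.0, 0.0, -0.07] rows 1
[-0.131, -0.006, 0.0, 0.0, 0.0, -0.07] rows 1
[-0.131, -0.006, 0.0, 0.0, 0.0, -0.07] rows 1
[-0.131, -0.006, 0.0, 0.0, 0.0, -0.07] rows 1
[-0.088, -0.006, 0.0, 0.0, 0.0, -0.047] rows 1
[-0.066, -0.005, 0.0, 0.0, 0.0, -0.035] rows 1
```

Request:
{"method": "drive_tool", "body": {"steps": [[0, 0.008, -0.029, 0.33, 0.002, 0, 0.003], [0, 0.008, -0.029, 0.66, 0.002, 0, 0.003], [0, 0.008, -0.029, 0.66, 0.002, 0, 0.003], [0, -0.06, -0.029, 0.66, 0.002, 0, 0.003], [0, -0.12, -0.029, 0.66, 0.002, 0, 0.003], [0, -0.14, -0.029, 0.66, 0.002, 0, 0.003], [0, -0.14, -0.029, 0.66, 0.002, 0, 0.003]]}}

```text
time_s: 13.0
position: [0.4617, 0.1253, 0.06]
tcp_rot: [[-0.2, 0.98, 0.004], [0.98, 0.2, -0.001], [-0.002, 0.004, -1.0]]
force: [-0.6, -0.1, 0.9]
opening: 0.004
grasp_force: 0.0
```

Request:
{"method": "drive_tool", "body": {"steps": [[0, -0.066, -0.005, 0, 0, 0, -0.035], [0, -0.131, -0.006, 0, 0, 0, -0.07], [0, -0.197, -0.004, 0, 0, 0, -0.105], [0, -0.263, 0.001, 0, 0, 0, -0.14], [0, -0.328, 0.01, 0, 0, 0, -0.175], [0, -0.392, 0.023, 0, 0, 0, -0.209], [0, -0.456, 0.038, 0, 0, 0, -0.244], [0, -0.519, 0.057, 0, 0, 0, -0.279]]}}

```text
time_s: 13.8
position: [0.4798, 0.0661, 0.0594]
tcp_rot: [[-0.583, 0.812, 0.001], [0.812, 0.583, -0.001], [-0.002, 0.001, -1.0]]
force: [0.8, 0.2, 0.2]
opening: 0.002
grasp_force: 0.2
```

Run:
```python
from h import *
s=read_state(); print(s['position'],s['force'],s['time_s'],kp(39,12),kp(39,15))
d=cap('side')
L=tray(cloud(d).reshape(-1,3)); p=L[(L[:,2]>45)&(L[:,2]<72)&(abs(L[:,0]+70)<80)&(abs(L[:,1])<60)]
cv2.imwrite('pics/s6.png',cv2.resize(d['color'][160:280,190:340],(750,600),interpolation=2))
```

```text
[0.47977758 0.06608431 0.05935054] [0.82709117 0.19992433 0.16547564] 13.8 ((np.float64(0.48070619018737115), np.float64(0.0659882678633812), 0.058), 125.80000000000001) ((np.float64(0.47895131716240946), np.float64(0.06842145932034918), 0.058), 125.80000000000001)
```

View pics/s6.png

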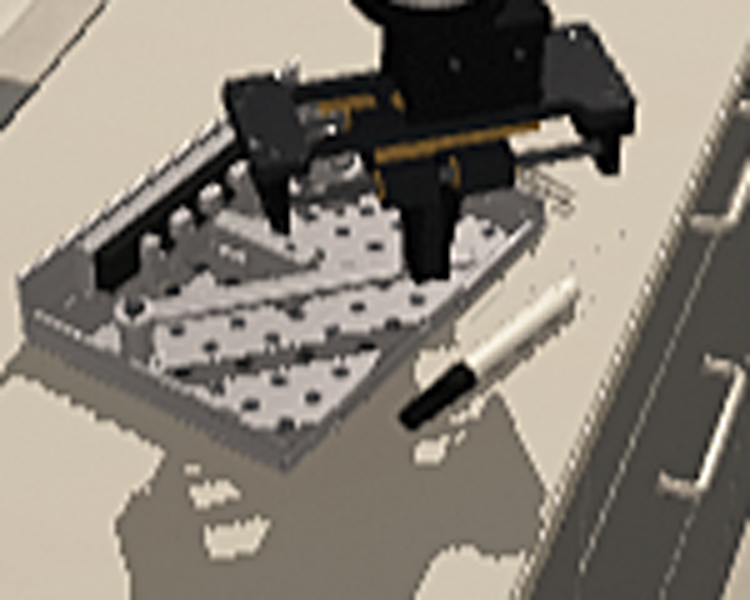

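The bar has swung to about 39°, with the closed fingers in front of the tab at (430,260), and the rest has not moved. I'll keep sweeping.

Request:
{"method": "drive_tool", "body": {"steps": [[0, -0.066, -0.005, 0, 0, 0, -0.035], [0, -0.131, -0.006, 0, 0, 0, -0.07], [0, -0.197, -0.004, 0, 0, 0, -0.105], [0, -0.263, 0.001, 0, 0, 0, -0.14], [0, -0.328, 0.01, 0, 0, 0, -0.175], [0, -0.392, 0.023, 0, 0, 0, -0.209], [0, -0.456, 0.038, 0, 0, 0, -0.244], [0, -0.519, 0.057, 0, 0, 0, -0.279]]}}

```text
time_s: 14.65
position: [0.5212, 0.0196, 0.0591]
tcp_rot: [[-0.863, 0.506, 0.0], [0.506, 0.863, -0.001], [-0.001, -0.001, -1.0]]
force: [-0.8, -0.2, -0.6]
opening: 0.001
grasp_force: 0.2
```

Run:
```python
from h import *
s=read_state(); print(s['position'],s['force'],s['time_s'])
plan([kp(8,12)]);plan([kp(5,12)]);plan([kp(2,12)]); plan([kp(0,12)]); plan([kp(0,10)])
```

```text
[0.52120674 0.01962131 0.0591235 ] [-0.75159462 -0.22450329 -0.56065063] 14.65
[-0.165, -0.0, 0.009, -0.001, 0.0, -0.084] rows 1
[-0.23, 0.003, 0.01, -0.001, 0.0, -0.119] rows 2
[-0.296, 0.01, 0.01, -0.001, 0.0, -0.153] rows 2
[-0.339, 0.017, 0.01, -0.001, 0.0, -0.177] rows 2
[-0.355, 0.021, 0.01, -0.001, 0.0, -0.177] rows 2
```

Request:
{"method": "drive_tool", "body": {"steps": [[0, -0.08, 0, 0, 0, 0, -0.042], [0, -0.165, 0, 0, 0, 0, -0.084], [0, -0.2, 0.002, 0, 0, 0, -0.1], [0, -0.23, 0.003, 0, 0, 0, -0.119], [0, -0.26, 0.006, 0, 0, 0, -0.137], [0, -0.28, 0.008, 0, 0, 0, -0.145], [0, -0.296, 0.01, 0, 0, 0, -0.153]]}}

```text
time_s: 15.35
position: [0.5459, 0.0049, 0.0581]
tcp_rot: [[-0.955, 0.298, -0.014], [0.298, 0.955, 0.003], [0.014, -0.002, -1.0]]
force: [-9.7, 3.4, 6.4]
opening: 0.008
grasp_force: 5.2
```

Request:
{"method": "drive_tool", "body": {"steps": [[0, -0.012, 0.003, 0, 0, 0, -0.008], [0, -0.024, 0.005, 0, 0, 0, -0.016], [0, -0.043, 0.007, 0, 0, 0, -0.024], [0, -0.043, 0.007, 0, 0, 0, -0.024]]}}

```text
time_s: 15.75
position: [0.5556, 0.0024, 0.0582]
tcp_rot: [[-0.965, 0.263, -0.004], [0.263, 0.965, -0.0], [0.004, -0.001, -1.0]]
force: [-5.4, 0.3, 2.1]
opening: 0.007
grasp_force: 2.4
```

Request:
{"method": "drive_tool", "body": {"steps": [[0, -0.012, 0, 0, 0, 0, 0], [0, -0.025, 0, 0, 0, 0, 0], [0, -0.025, 0, 0, 0, 0, 0]]}}

```text
time_s: 16.05
position: [0.5558, 0.0023, 0.0581]
tcp_rot: [[-0.965, 0.263, -0.01], [0.263, 0.965, 0.001], [0.01, -0.002, -1.0]]
force: [-9.0, 1.2, 6.4]
opening: 0.003
grasp_force: 4.8
```

Run:
```python
from h import *
s=read_state(); print(s['position'],s['force'],tray(s['position'][None]))
d=cap('side')
L=tray(cloud(d).reshape(-1,3)); 
p=L[(L[:,2]>27)&(L[:,2]<37)&(L[:,0]>5)&(L[:,0]<38)&(L[:,1]>-20)&(L[:,1]<80)]
for y in range(-15,80,10):
    q=p[abs(p[:,1]-y)<5]
    if len(q)>3: print(y,len(q),np.percentile(q[:,0],[2,50,98]).round(1))
```

```text
[0.55578731 0.00233541 0.05810813] [-8.97545274  1.17095435  6.43054251] [[  7.08836198 -52.87268655  58.1081332 ]]
-15 15 [14.5 22.3 28.8]
-5 16 [14.2 19.7 29.4]
5 16 [14.3 20.8 30.4]
15 16 [14.6 20.3 28.1]
25 14 [15.7 20.7 29.6]
35 16 [15.7 19.7 29.4]
45 16 [15.  22.8 29.1]
55 15 [14.5 23.1 30. ]
65 20 [14.7 20.9 27.1]
75 17 [15.  22.6 28.8]
```

Request:
{"method": "drive_tool", "body": {"steps": [[0, -0.015, 0, 0, 0, 0, 0], [0, -0.03, 0, 0, 0, 0, 0], [0, -0.03, 0, 0, 0, 0, 0]]}}

```text
time_s: 16.4
position: [0.556, 0.0023, 0.058]
tcp_rot: [[-0.965, 0.263, -0.018], [0.263, 0.965, 0.003], [0.018, -0.002, -1.0]]
force: [-14.1, 1.9, 10.4]
opening: 0.004
grasp_force: 7.4
```

Request:
{"method": "drive_tool", "body": {"steps": [[0, 0.1, 0, 0, 0, 0, 0], [0, 0.25, 0, 0, 0, 0, 0], [0, 0.47, 0, 0, 0, 0, 0], [0, 0.47, 0, 0, 0, 0, 0], [0, 0.47, 0, 0, 0, 0, 0]]}}

```text
time_s: 16.9
position: [0.5112, 0.0148, 0.0587]
tcp_rot: [[-0.965, 0.263, 0.004], [0.263, 0.965, -0.002], [-0.004, -0.001, -1.0]]
force: [1.1, -0.2, 0.4]
opening: 0.007
grasp_force: 0.0
```

Run:
```python
from h import *
s=read_state(); print(s['position'],s['force'],tray(s['position'][None]))
d=cap('side')
L=tray(cloud(d).reshape(-1,3)); L=L[~np.isnan(L[:,0])]
p=L[(L[:,2]>50)&(L[:,2]<72)&(L[:,0]>5)&(L[:,0]<38)&(L[:,1]>-75)&(L[:,1]<-35)]; print('tab',len(p),np.median(p,0))
plan([(world(-45,0,.058),164.8),(world(-45,0,.029),164.8),(world(-32,0,.029),164.8)])
```

```text
[0.51118578 0.01480462 0.0586936 ] [ 1.14479016 -0.22322896  0.4151456 ] [[-39.22214086 -52.53372879  58.69359989]]
tab 0 [nan nan nan]
[0.056, 0.438, 0.005, -0.0, 0.003, -0.001] rows 2
[0.0, 0.0, 0.242, 0.0, 0.0, 0.0] rows 1
[-0.108, -0.0, 0.0, 0.0, 0.0, 0.0] rows 1
  return _methods._mean(a, axis=axis, dtype=dtype,
  ret = um.true_divide(
```

Request:
{"method": "drive_tool", "body": {"steps": [[0, 0.05, 0.2, 0, 0, 0.002, 0], [0, 0.05, 0.438, 0, 0, 0.002, 0], [0, 0.05, 0.438, 0, 0, 0.002, 0], [0, 0.05, 0.438, 0.12, 0, 0.002, 0], [0, 0.05, 0.438, 0.245, 0, 0.002, 0], [0, 0.05, 0.438, 0.245, 0, 0.002, 0], [0, 0.05, 0.438, 0.245, 0, 0.002, 0]]}}

```text
time_s: 17.65
position: [0.5184, 0.0666, 0.0288]
tcp_rot: [[-0.965, 0.264, -0.002], [0.264, 0.965, -0.0], [0.002, -0.001, -1.0]]
force: [0.1, 0.5, 0.5]
opening: 0.001
grasp_force: 0.0
```

Run:
```python
from h import *
s=read_state(); print(s['position'],s['tcp_rot'],s['force'],tray(s['position'][None]))
plan([(world(-29,0,.029),164.8)]);plan([(world(-20,0,.029),164.8)])
```

```text
[0.51844321 0.06664137 0.02879979] [[-9.64600070e-01  2.63707134e-01 -2.29187611e-03]
 [ 2.63708614e-01  9.64602319e-01 -3.64447159e-04]
 [ 2.11464170e-03 -9.55933229e-04 -9.99997307e-01]] [0.10905374 0.4591602  0.50051955] [[-45.80964023  -0.60760145  28.79978788]]
[-0.14, 0.005, -0.002, -0.001, -0.001, -0.001] rows 1
[-0.215, 0.005, -0.002, -0.001, -0.001, -0.001] rows 1
```

Request:
{"method": "drive_tool", "body": {"steps": [[0, -0.07, 0.005, 0, 0, 0, 0], [0, -0.13, 0.005, 0, 0, 0, 0], [0, -0.15, 0.005, 0, 0, 0, 0], [0, -0.165, 0.005, 0, 0, 0, 0], [0, -0.18, 0.005, 0, 0, 0, 0], [0, -0.195, 0.005, 0, 0, 0, 0], [0, -0.195, 0.005, 0, 0, 0, 0]]}}

```text
time_s: 18.35
position: [0.5405, 0.0616, 0.0288]
tcp_rot: [[-0.965, 0.263, -0.003], [0.263, 0.965, -0.0], [0.003, -0.001, -1.0]]
force: [-0.3, 0.2, 0.4]
opening: 0.004
grasp_force: 0.0
```

Request:
{"method": "drive_tool", "body": {"steps": [[0, -0.01, 0, 0, 0, 0, 0], [0, -0.02, 0, 0, 0, 0, 0], [0, -0.02, 0, 0, 0, 0, 0], [0, -0.02, 0, 0, 0, 0, 0]]}}

```text
time_s: 18.75
position: [0.5424, 0.0611, 0.0287]
tcp_rot: [[-0.965, 0.263, -0.004], [0.263, 0.965, -0.0], [0.003, -0.001, -1.0]]
force: [-1.0, 0.5, 0.4]
opening: 0.007
grasp_force: 0.5
```

Request:
{"method": "drive_tool", "body": {"steps": [[0, -0.015, 0, 0, 0, 0, 0], [0, -0.03, 0, 0, 0, 0, 0], [0, -0.045, 0, 0, 0, 0, 0], [0, -0.045, 0, 0, 0, 0, 0], [0, -0.045, 0, 0, 0, 0, 0]]}}

```text
time_s: 19.25
position: [0.5445, 0.0605, 0.0286]
tcp_rot: [[-0.965, 0.263, -0.01], [0.263, 0.965, 0.001], [0.01, -0.002, -1.0]]
force: [-6.3, 3.5, 4.6]
opening: 0.004
grasp_force: 3.3
```

Request:
{"method": "drive_tool", "body": {"steps": [[0, -0.012, 0, 0, 0, 0, 0], [0, -0.024, 0, 0, 0, 0, 0], [0, -0.024, 0, 0, 0, 0, 0], [0, -0.024, 0, 0, 0, 0, 0]]}}

```text
time_s: 19.65
position: [0.5454, 0.0602, 0.0285]
tcp_rot: [[-0.965, 0.263, -0.014], [0.263, 0.965, 0.002], [0.014, -0.002, -1.0]]
force: [-9.2, 4.0, 8.1]
opening: 0.006
grasp_force: 4.7
```

Request:
{"method": "drive_tool", "body": {"steps": [[0, -0.008, 0, 0, 0, 0, 0], [0, -0.008, 0, 0, 0, 0, 0], [0, -0.008, 0, 0, 0, 0, 0], [0, -0.008, 0, 0, 0, 0, 0], [0, -0.008, 0, 0, 0, 0, 0]]}}

```text
time_s: 20.15
position: [0.5455, 0.0601, 0.0284]
tcp_rot: [[-0.965, 0.263, -0.016], [0.263, 0.965, 0.002], [0.016, -0.002, -1.0]]
force: [-10.0, 4.4, 8.1]
opening: 0.007
grasp_force: 5.3
```

Run:
```python
from h import *
for i in range(4):
    d=cap('side'); s=read_state(); print(s['time_s'],s['force']@[.965,-.262,0],s['force'][2],tray(s['position'][None]).round(1))
L=tray(cloud(d).reshape(-1,3)); L=L[~np.isnan(L[:,0])]
p=L[(L[:,2]>33)&(L[:,2]<41)&(L[:,0]>45)&(L[:,0]<72)&(L[:,1]>-60)&(L[:,1]<60)]; print('comb',len(p),np.percentile(p,[2,50,98],axis=0).round(1),np.polyfit(p[:,1],p[:,0],1))
p=L[(L[:,2]>27)&(L[:,2]<37)&(L[:,0]>5)&(L[:,0]<38)&(L[:,1]>20)&(L[:,1]<80)]; print('bar',len(p),np.polyfit(p[:,1],p[:,0],1))
cv2.imwrite('pics/s9.png',cv2.resize(d['color'][160:280,190:340],(750,600),interpolation=2))
```

```text
20.2 -9.299019604382181 7.713895402829456 [[-17.9   0.2  28.4]]
20.25 -9.931026789241772 8.071356495338229 [[-18.    0.2  28.4]]
20.3 -11.03150062753713 8.380252105863844 [[-17.9   0.2  28.5]]
20.35 -11.071562743798824 9.076422638419407 [[-17.9   0.2  28.4]]
comb 34 [[56.8 33.6 33.7]
 [67.1 49.1 35.7]
 [70.7 59.1 39.8]] [-0.1371638  71.87483004]
bar 59 [-1.63388795e-02  2.24240984e+01]
```

View pics/s9.png

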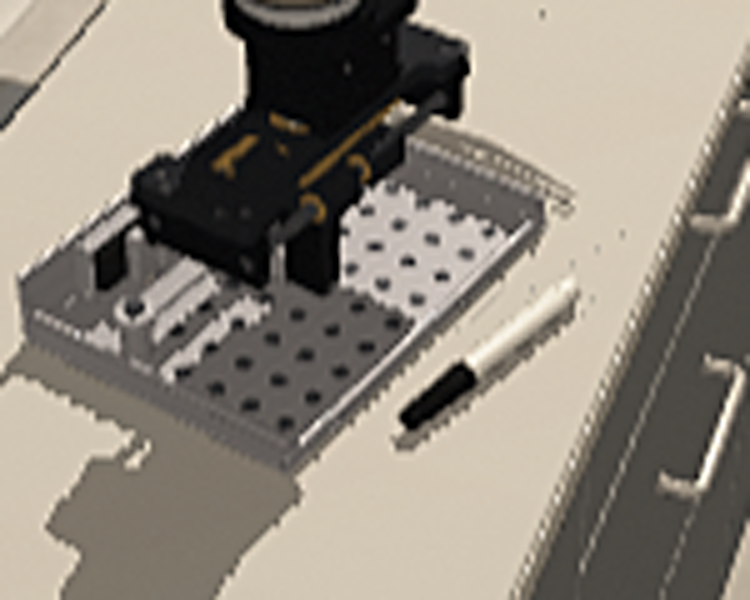

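The side picture shows the keeper bar lying along the tray's y and the fingers pressing the stem end, with the comb at the strip. The push holds at about 10 N and the TCP position agrees with roughly 3.5 mm of strip travel, so I'll hand in.

```bash
python3 -c "
from rig import order
print(order.hand_in())"
```

```text
the job is handed in; nothing more can be done
None
```

I handed the job in with the rest in the slot, the keeper bar shut past its detent, and the arm still pushing the stem end at about 10 N; the verdict did not come back, and strip force (an estimated 8 to 10 N) is inferred, not measured.

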